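# Fit the tube carousel on the mixer's keyed spindle and load the red tube

### The job

Fit the four-cup tube carousel on the upright spindle of the white mixer: turn it until the slot in its hub drops over the spindle's key and the hub sits fully down on the flange. Then take the red-stoppered tube out of the wooden rack and stand it in any one of the carousel's cups, and leave the other two tubes in the rack.

Things in the scene. Friction and masses are not known exactly. Their poses are not given: they have to be found in the camera images.
- carousel: loose tube carousel, 300 g, 148 mm across, standing level on the desk. Upright aluminium hub 44 x 44 mm square, 72 mm tall, its four flat faces free to grip; four blue cups (28 mm outside, 46 mm tall) on spokes, axes 60 mm from the hub's axis, in the diagonals of the square. Origin: centre of the hub's underside, on its axis; z up; x points to the keyway.
- keyway (a point): point on the hub's underside, 17 mm from its axis, at the outer wall of the keyway. A round bore, 23 mm wide, runs through the whole hub; on its +x side, over the full height, it has the keyway: a slot 11 mm wide reaching to this point. Orange marks on the hub's top and side show the keyway side.
- cup_1 (a point): centre of the inner floor of one of the carousel's four identical blue cups (z axis up, axes parallel to the carousel's). The cup is round, about 21 mm wide inside, open at the top, its rim 43 mm above this point. All four cups serve equally. This one lies at +x +y of the carousel.
- cup_2 (a point): centre of the inner floor of one of the carousel's four identical blue cups (z axis up, axes parallel to the carousel's). The cup is round, about 21 mm wide inside, open at the top, its rim 43 mm above this point. All four cups serve equally. This one lies at -x +y.
- cup_3 (a point): centre of the inner floor of one of the carousel's four identical blue cups (z axis up, axes parallel to the carousel's). The cup is round, about 21 mm wide inside, open at the top, its rim 43 mm above this point. All four cups serve equally. This one lies at -x -y.
- cup_4 (a point): centre of the inner floor of one of the carousel's four identical blue cups (z axis up, axes parallel to the carousel's). The cup is round, about 21 mm wide inside, open at the top, its rim 43 mm above this point. All four cups serve equally. This one lies at +x -y.
- mixer: white mixer housing, fixed to the desk, 150 (x) x 130 (y) x 50 mm tall; origin: centre of its underside, z up; its dark control panel looks to -x. The spindle stands upright in the centre of its top.
- seat (a point): point on the spindle's axis at the top face of its flange (48 mm in diameter), 56 mm above the desk; z up, x points to the key; turns with the spindle. The steel spindle is 20 mm in diameter, its tip 66 mm above this point, tapered over the last 9 mm. Seated, the carousel's origin lies at this point and its x axis along this x axis.
- key_top (a point): centre of the top of the brass key, 24 mm above the flange. The key is 7 mm wide and stands out of the spindle to 15 mm from its axis, from the flange up to here; above, the spindle is plain, so a hub not turned right rests with its underside here. The key enters the keyway within about 0.13 rad.
- spindle (a joint): angle of the spindle about the vertical in the housing (rad, counterclockwise from above; at 0 the key points along the housing's +x). Held by the motor's brake: it gives way only to about 0.35 N m.
- microscope: microscope, fixed, always in the same place: an obstacle between the rack and the mixer, behind them. Origin: on the desk under it, z up. Its foot and stage lie within 90 mm of the origin towards the robot, its eyepieces stand out to 136 mm towards the robot at 345 to 395 mm above the desk; 140 mm wide, 395 mm tall. Pass in front of it with the arm drawn in.
- rack: wooden tube rack, 64 (x) x 190 (y) x 78 mm tall, fixed. Origin: centre of its underside, z up; y along its length. Tubes stand on its lower board, 11 mm above the desk, and pass through the upper board (top at 70 mm); end boards 78 mm tall. Three tubes stand 66 mm apart, 13.5 mm to the +x side of its middle; their order varies.
- red_tube: sealed sample tube with a red stopper, 99 mm long, standing upright in the rack. Origin: centre of its rounded foot; +z runs up to the stopper. Glass 12.6 mm in diameter from 0 to 76 mm, stopper 17 mm in diameter from 76 to 99 mm; 12 g, rigid. The tube to be loaded.
- blue_tube: sealed sample tube with a blue stopper, 99 mm long, standing upright in the rack. Origin: centre of its rounded foot; +z runs up to the stopper. Glass 12.6 mm in diameter from 0 to 76 mm, stopper 17 mm in diameter from 76 to 99 mm; 12 g, rigid. Stays in the rack.
- grey_tube: sealed sample tube with a grey stopper, 99 mm long, standing upright in the rack. Origin: centre of its rounded foot; +z runs up to the stopper. Glass 12.6 mm in diameter from 0 to 76 mm, stopper 17 mm in diameter from 76 to 99 mm; 12 g, rigid. Stays in the rack.
There are look-alikes about, which are no part of the job. What is meant by the red_tube is not green, and is the smaller of those in its own colour. What is meant by the blue_tube is not turquoise, and is the smaller of those in its own colour.

How it is judged (in metres and radians):
On the way, in this order (a step that is already met when the one before it is completed fails the run):
1. the carousel sits on the spindle's flange, its keyway over the key (horizontal distance between carousel and seat below 0.004 m and z of carousel in the frame of seat between -0.004 and 0.004 m and angle between carousel's own z axis and vertical below 0.06 rad), for 0.2 s.
2. the red tube stands in a cup of the seated carousel (all of step 1 and ((horizontal distance between red_tube and cup_1 below 0.01 m and z of red_tube in the frame of cup_1 below 0.008 m) or (horizontal distance between red_tube and cup_2 below 0.01 m and z of red_tube in the frame of cup_2 below 0.008 m) or (horizontal distance between red_tube and cup_3 below 0.01 m and z of red_tube in the frame of cup_3 below 0.008 m) or (horizontal distance between red_tube and cup_4 below 0.01 m and z of red_tube in the frame of cup_4 below 0.008 m)) and angle between red_tube's own z axis and vertical below 0.35 rad), for 0.2 s.
At the end, for the whole second after the job is handed in: the carousel is down on the flange (within 4 mm, level within 0.06 rad); the red tube stands in a cup (foot within 10 mm of its centre, under 8 mm above its floor, tilt under 0.35 rad); both at rest; the blue and grey tubes are within 30 mm of their start, tilt under 0.35 rad (all of step 2 and linear speed of each of red_tube, carousel below 0.03 m/s and distance of each of blue_tube, grey_tube from where it was at the start of the episode below 0.03 m and angle between each of blue_tube, grey_tube's own z axis and vertical below 0.35 rad); the robot touches nothing.
It fails at once if the blue or the grey tube is taken out of its place in the rack (distance of any of blue_tube, grey_tube from where it was at the start of the episode above 0.04 m).
It also fails if it takes over 64 s, if anything falls off the work surface, if the arm or the gripper's body presses on something with over 40 N, if the wrist force passes 120 N, or if a joint passes its speed limit or range.

### The arm

A 7-joint arm with a two-finger parallel gripper is mounted at the origin on a cart in front of the work surface, level with it; the furniture and walls round the work are solid. World frame = base frame: x ahead of the robot, y to its left, z up, the work surface at z = 0. Lengths are in mm, angles in rad, forces in N, time in s.
With the tool pointing down it reaches from about 425 to 975 mm from the base axis. Payload 16.7 kg.
Tool frame: the origin (TCP) lies between the finger pads; the fingertips stand 8 mm ahead of it and the grasp point (between the pads) lies 11 mm behind it (ctrl.tips_ahead is the distance from the TCP to the fingertips, in mm); y points along the fingers, x is the direction in which the jaws open and shut, and the axes are right-handed (so a half turn about y gives the same grasp; the last joint's range is limited). The gripper opens to 85 mm and grips with 20 to 120 N. Pads are 22 mm wide; open, the fingers measure 114 mm over their backs; the gripper's body (76 mm by 85 mm) begins 54 mm behind the grasp point. The pads swing forward as they close: fully open they stand 13 mm farther back than shut.
Start: joints at [1.077, 0.426, 0.074, 1.606, -0.034, 1.111, -0.067], TCP at [227.488, -635.473, 239.302] pointing down, gripper open.
Joint ranges: [-2.85, 2.85], [-0.5, 2.14], [-1.23, 1.37], [0.21, 2.46], [-1.02, 4.16], [0.16, 2.05], [-2.73, 2.73]. Speed limits (rad/s): [1.89, 1.89, 2.39, 2.39, 3.01, 3.01, 3.01].

### API

Orientations are given as a unit quaternion [x, y, z, w].
In Python, from bench import ctrl, imaging, masks_of, landmark_of gives the robot as it stands. The module is installed in compiled form; this text tells all that it offers.
- The arm moves only by the tool jog_arm, never from a script. Its argument "moves" is a list of rows, each a list of 3 entries, a list of its own where there are three numbers: the shift along the tool's x, y, z in units of 0.4 m (1.0 is 0.4 m), then the turn, a rotation vector about the tool's x, y, z in units of pi rad (1.0 is pi rad), then the opening in per cent of the stroke, from 0 (shut) to 100 (fully open). A call has 1 to 5 rows; each row shifts and turns the commanded pose from where the row before left it, along the tool's axes as they then stand; what a row does not reach is not made up. A row lasts 1/8 s, in which the tool goes at most 62.5 mm and 10.7 degrees, less where a joint would pass 70% of its speed; a pose out of reach is approached as far as the arm can. A call with a number of a shift or a turn outside -1 to 1 is refused whole. A call with a gripper value outside its range is refused whole. The fingers move at their own pace and stop on an object; "squeeze" is the grip in N (left out, the last holds). Time passes only in rows, so rows that do not move let the fingers close. It gives the time, the measured TCP pose, the force and the opening at its end, in the units of the state.
- ctrl.get_state(): the state, without advancing time (a new reading comes with each control period).
- imaging.snapshot(name): name is "scene" or "top" or "wrist"; returns a dict with "frame" (400x640x3 uint8, red, green, blue), "K" (3x3 intrinsics, pixels), "world_from_camera" (4x4, takes a point from camera to world coordinates). Camera axes: x right, y up, looking along -z (the intrinsics and any distortion apply to the point x, -y, -z); pixel columns grow to the right and rows downward; lengths in mm; the calibration is good to about 2 mm. A picture is of the moment at which its call begins. There is no depth.
- ctrl.sign_off(): hands the job in, once; it reports no verdict.
Trained networks look in a picture, given as the dict that the camera call returned (one of the last four; its "shot" number tells which), for a name from the list of things; names that differ only in an ending like _2 or _b are one class to them, and where a whole thing is asked for, a point or a joint stands for the part that bears it (a point fixed in the world has none). Each returns a list of dicts, best first, with "p" (0 to 1); they miss things now and then, are a little off and sometimes report something else, mostly with a low value. They report only what shows in the picture. A call takes as long as a camera call. They do not tell look-alikes from the thing itself.
- masks_of(target, picture): "pixels" (400x640 bool, what is visible of it) and "location" ([column, row] in pixels, amid what is visible of it).
- landmark_of(target, picture): "location" ([column, row] in pixels: a listed point, or the origin of a listed thing).
The state is a dict: "t": time; "qpos": joint angles; "qd": joint speeds; "effort": joint torques, N m; "tcp_pos": TCP position; "tool_rot": TCP orientation; "ft_force": force on the tool from outside, world axes, zero at the start; "torque": the same for the moment, N m; "gripper_width": opening from 0.0 (shut) to 1.0 (fully open).
Only numpy, scipy, OpenCV 4.12 (cv2) and the standard library are available. Lean on these libraries where they do the work, as an engineer would, in place of code of your own. Each camera call takes 0.05 s, during which the arm holds its last target. There are 200 camera calls.

## Working session

There is one attempt and no reset: what is moved stays moved. The work goes in short steps, Python scripts to look and compute and a tool call to move; the robot and the scene stay as the last step left them, time stands still between calls to the robot, and variables do not carry over. Pictures are saved under pics/ and viewed, about 8 in all and at most 12, crops included, and the job is handed in when it is done.

Besides the shell and the picture viewer there is one more tool, called after ">>>" as name(argument=value, ...) on one line, values as JSON. jog_arm: Moves the arm, as the interface text tells. Shifts and turns lie within -1 to 1; 1 stands for 0.4 m of shift or pi rad of turn. Its arguments: {"type":"object","properties":{"moves":{"type":"array","items":{"type":"array"}},"squeeze":{"type":"number"}},"required":["moves"]}

```bash
mkdir -p pics; cat > h.py <<'E'
import numpy as np, cv2
from bench import ctrl, imaging, masks_of, landmark_of
from scipy.spatial.transform import Rotation as R
def ray(s,px):
    K=s["K"];T=np.array(s["world_from_camera"])
    u,v=px; d=np.array([(u-K[0][2])/K[0][0],-(v-K[1][2])/K[1][1],-1.0])
    return T[:3,3],T[:3,:3]@d
def at_z(s,px,z):
    o,d=ray(s,px); return o+d*(z-o[2])/d[2]
def proj(s,p):
    T=np.array(s["world_from_camera"]);K=s["K"];c=T[:3,:3].T@(np.array(p)-T[:3,3])
    return [K[0][0]*c[0]/-c[2]+K[0][2],K[1][1]*-c[1]/-c[2]+K[1][2]]
def save(f,n): cv2.imwrite("pics/"+n+".png",cv2.cvtColor(f,cv2.COLOR_RGB2BGR))
E
python3 - <<'E'
from h import *
np.set_printoptions(precision=1,suppress=True)
st=ctrl.get_state();print({k:np.round(v,3) for k,v in st.items()}, ctrl.tips_ahead)
fs=[]
for n in("scene","top"):
    s=imaging.snapshot(n);fs.append(s["frame"]);print(n,{k:(np.array(v) if k!="frame" else "") for k,v in s.items()})
    for t in ["carousel","keyway","seat","key_top","mixer","rack","red_tube","blue_tube","grey_tube","microscope"]:
        print(t,[(round(d["p"],2),np.round(d["location"])) for d in landmark_of(t,s)],[(round(d["p"],2),np.round(d["location"]),int(d["pixels"].sum())) for d in masks_of(t,s)] if "tube" in t else "")
save(np.vstack(fs)[:, :],"a")
E
```

```text
{'t': np.float64(0.0), 'qpos': array([ 1.1,  0.4,  0.1,  1.6, -0. ,  1.1, -0.1]), 'qd': array([-0., -0., -0.,  0.,  0., -0.,  0.]), 'effort': array([ -0. , -95. ,   3.8, -46.4,   0. ,   0. ,  -0. ]), 'tcp_pos': array([ 227.4, -635.1,  238.6]), 'tool_rot': array([-0.6,  0.4, -0.4,  0.6]), 'ft_force': array([ 0.4, -0.4, -0.7]), 'torque': array([ 0. , -0.1,  0. ]), 'gripper_width': np.float64(1.001)} 8.0
scene {'frame': '', 'K': array([[438.7,   0. , 317. ],
       [  0. , 438.7, 194.1],
       [  0. ,   0. ,   1. ]]), 'world_from_camera': array([[  -0.4,    0.5,   -0.8, -301.7],
       [  -0.9,   -0.2,    0.3,  368.8],
       [  -0. ,    0.9,    0.5,  599.5],
       [   0. ,    0. ,    0. ,    1. ]]), 'shot': array(1)}
carousel [(0.98, array([363., 219.])), (0.69, array([420., 154.]))] 
keyway [(0.9, array([363., 218.])), (0.55, array([199., 273.]))] 
seat [(0.79, array([425., 167.]))] 
key_top [(0.6, array([425., 155.]))] 
mixer [(0.73, array([420., 184.]))] 
rack [(0.62, array([229., 264.])), (0.46, array([371., 208.]))] 
red_tube [(0.77, array([256., 286.])), (0.74, array([228., 264
[... 781 characters left out ...]
array([342., 219.]))] 
seat [(0.7, array([429., 187.]))] 
key_top [(0.7, array([428., 186.])), (0.16, array([323., 213.]))] 
mixer [(0.57, array([419., 191.]))] 
rack [(0.9, array([220., 236.])), (0.63, array([225., 238.]))] 
red_tube [(0.61, array([222., 238.])), (0.56, array([237., 258.])), (0.43, array([204., 261.]))] [(0.55, array([195., 258.]), 101)]
blue_tube [(0.64, array([231., 209.])), (0.48, array([262., 208.])), (0.4, array([245., 240.])), (0.21, array([219., 232.]))] [(0.65, array([253., 205.]), 99), (0.54, array([227., 206.]), 87)]
grey_tube [(0.6, array([196., 236.])), (0.29, array([330., 241.]))] [(0.57, array([190., 235.]), 38), (0.57, array([423., 185.]), 248)]
microscope []
```

```bash
python3 - <<'E'
import cv2,numpy as np
a=cv2.imread("pics/a.png");s=a[:400];t=a[400:]
c1=cv2.resize(s[110:330,150:550],(800,440)) 
cv2.imwrite("pics/b.png",np.vstack([cv2.resize(s[120:330,150:500],(500,300)),cv2.resize(t[150:300,160:480],(500,234),interpolation=cv2.INTER_CUBIC)]) if 0 else np.vstack([cv2.resize(s[130:320,160:480],(505,300),interpolation=cv2.INTER_CUBIC),cv2.resize(t[130:310,160:463],(505,300),interpolation=cv2.INTER_CUBIC)]))
E
python3 - <<'E'
from h import *
st=ctrl.get_state();print(R.from_quat(st["tool_rot"]).as_matrix().round(3))
E
```

```text
[[ 0.337 -0.     0.941]
 [-0.941  0.     0.337]
 [-0.    -1.     0.   ]]
```

View pics/b.png

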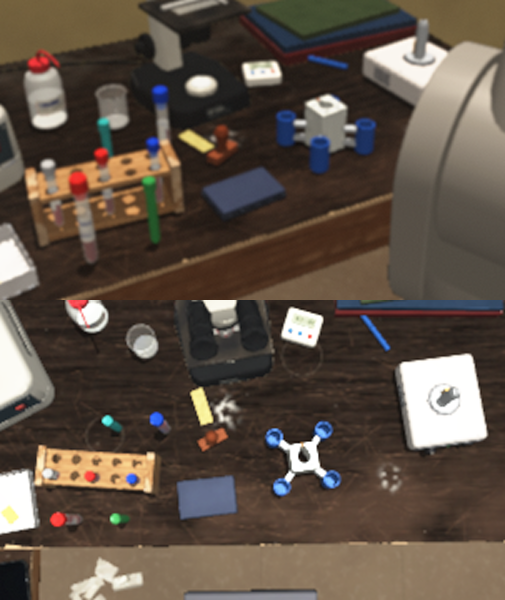

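```bash
python3 - <<'E'
from h import *
np.set_printoptions(precision=1,suppress=True)
s=imaging.snapshot("top")
for n,p,z in [("car",(342,224),0),("carcentre-top",(160+303/1.667,130+155/1.667),72),("keyw",(342,219),0),("seat",(429,187),56),("keytop",(428,186),80),("mixer",(419,191),0),("rack",(220,236),0),("redstop",(214.6,235.6),110),("bluest",(239,237),110),("greyst",(189,234.6),110),("bigred",(195,261),110),("green",(230,261),100),("bigblue",(254,202),120)]: print(n,at_z(s,p,z))
print(s["world_from_camera"]); w=imaging.snapshot("wrist");print(w["world_from_camera"],w["K"],ctrl.get_state()["tcp_pos"])
E
```

```text
car [ 467.2 -100.1    0. ]
carcentre-top [463.5 -93.9  72. ]
keyw [ 481.9 -100.4    0. ]
seat [ 564.6 -344.9   56. ]
keytop [ 563.1 -335.    80. ]
mixer [ 563.1 -331.3    0. ]
rack [436.1 254.9   0. ]
redstop [430.3 244.2 110. ]
bluest [426.  180.2 110. ]
greyst [433.7 311.2 110. ]
bigred [365.  293.2 110. ]
green [363.9 204.4 100. ]
bigblue [517.1 140.5 120. ]
[[  -0.     1.    -0.2  362.4]
 [  -1.    -0.     0.    -9.1]
 [   0.     0.2    1.  1165.8]
 [   0.     0.     0.     1. ]]
[[   0.3    0.9    0.3  301.4]
 [  -0.9    0.3    0.1 -608.3]
 [  -0.    -0.3    1.   372.5]
 [   0.     0.     0.     1. ]] [[304.    0.  321. ]
 [  0.  304.  202.3]
 [  0.    0.    1. ]] [ 227.5 -635.5  239.3]
```

>>> jog_arm(moves=[[[0, -0.05, 0], [0, 0.0547, 0], 100], [[0, -0.05, 0], [0, 0.0547, 0], 100], [[-0.104, -0.01, 0.105], [0, 0, 0], 100], [[-0.104, -0.01, 0.105], [0, 0, 0], 100], [[-0.104, -0.01, 0.105], [0, 0, 0], 100]])

```text
t: 2.12
tcp_pos: [354.6, -509.3, 291.6]
tool_rot: [0.5, -0.5, 0.5, -0.5]
ft_force: [0.3, -0.7, -0.3]
gripper_width: 0.999
```

>>> jog_arm(moves=[[[-0.104, 0, 0.105], [0, 0, 0], 100], [[-0.104, 0, 0.105], [0, 0, 0], 100], [[-0.104, 0, 0.105], [0, 0, 0], 100], [[-0.104, 0, 0.105], [0, 0, 0], 100], [[0, 0, 0], [0, 0, 0], 100]])

```text
t: 2.75
tcp_pos: [525.0, -339.6, 291.1]
tool_rot: [-0.501, 0.498, -0.498, 0.503]
ft_force: [-0.9, -0.6, 0.4]
gripper_width: 1.001
```

```bash
python3 - <<'E'
from h import *
np.set_printoptions(precision=2,suppress=True)
st=ctrl.get_state();print(st["t"],st["tcp_pos"],R.from_quat(st["tool_rot"]).as_matrix(),st["qpos"])
w=imaging.snapshot("wrist");save(w["frame"],"w1");print(w["world_from_camera"])
for t in ["seat","key_top","mixer"]: print(t,[(round(d["p"],2),np.round(d["location"],1)) for d in landmark_of(t,w)])
E
```

```text
2.75 [ 524.98 -339.61  291.12] [[ 0.01  0.    1.  ]
 [-1.    0.    0.01]
 [-0.   -1.    0.  ]] [ 0.5   0.31 -0.03  1.66  0.01  1.18 -1.1 ]
[[   0.01    0.95    0.31  603.38]
 [  -1.      0.01   -0.   -338.55]
 [  -0.     -0.31    0.95  424.39]
 [   0.      0.      0.      1.  ]]
seat [(0.85, array([320. , 142.2]))]
key_top [(0.72, array([316., 133.]))]
mixer [(0.71, array([317.7, 139.3]))]
```

View pics/w1.png

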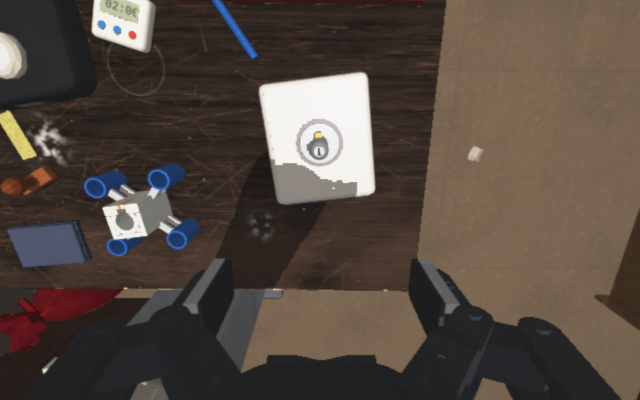

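```bash
python3 - <<'E'
import cv2,numpy as np
a=cv2.imread("pics/w1.png")
cv2.imwrite("pics/w1c.png",np.hstack([cv2.resize(a[105:175,285:355],(400,400),interpolation=cv2.INTER_CUBIC),cv2.resize(a[160:250,85:175],(400,400),interpolation=cv2.INTER_CUBIC)]))
E
python3 - <<'E'
from h import *
np.set_printoptions(precision=1,suppress=True)
w=imaging.snapshot("wrist")
print("seat",at_z(w,(320,142.2),56),at_z(w,(319.5,142),56),"key",at_z(w,(316,133),80))
for t in ["carousel","keyway","cup_1"]: print(t,[(round(d["p"],2),np.round(d["location"],1),at_z(w,d["location"],0 if t!="cup_1" else 3)) for d in landmark_of(t,w)])
c=w["frame"][105:175,285:355].astype(int);m=(c[...,0]-c[...,2]>60);y,x=np.nonzero(m);print(x.mean()+285,y.mean()+105,m.sum(),x.min()+285,x.max()+285,y.min()+105,y.max()+105)
for z in(80,68): print(at_z(w,(x.mean()+285,y.mean()+105),z))
E
```

```text
seat [ 556.  -343.2   56. ] [ 556.3 -342.6   56. ] key [ 568.9 -338.9   80. ]
carousel [(0.79, array([146.5, 201.5]), array([464.2, -88.3,   0. ]))]
keyway [(0.89, array([145.4, 189.8]), array([482. , -89.8,   0. ])), (0.41, array([312.1, 135.5]), array([ 558.6, -332.2,    0. ]))]
cup_1 [(0.97, array([184.7, 224.8]), array([ 428.5, -140.6,    3. ])), (0.86, array([128.5, 233.8]), array([414.1, -53.8,   3. ])), (0.76, array([109.9, 176.6]), array([502.3, -44.7,   3. ])), (0.67, array([170.1, 168.6]), array([ 513.6, -132. ,    3. ]))]
311.7837837837838 130.54054054054055 37 309 315 128 133
[ 571.6 -334.3   80. ]
[ 570.6 -333.9   68. ]
```

View pics/w1c.png

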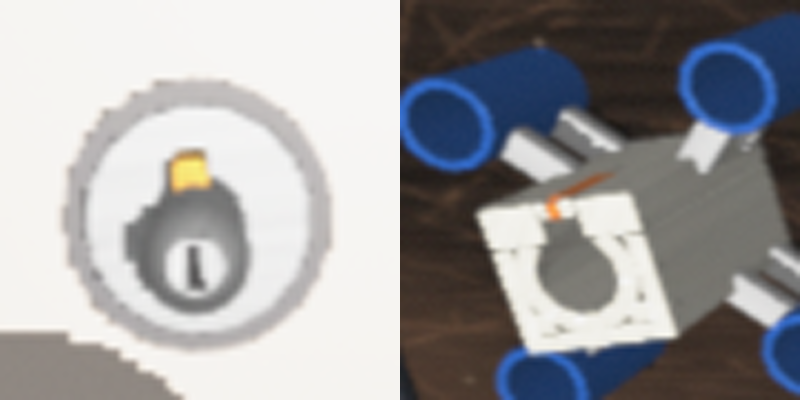

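>>> jog_arm(moves=[[[0, 0.08, 0.04], [0, 0, 0], 100], [[0, 0.07, 0.035], [0, 0, 0], 100], [[0, 0, 0], [0, 0, 0], 100], [[0, 0, 0], [0, 0, 0], 100], [[0, 0, 0], [0, 0, 0], 100]])

```text
t: 3.78
tcp_pos: [551.4, -344.8, 232.8]
tool_rot: [0.5, -0.5, 0.501, -0.5]
ft_force: [0.3, -0.2, 0.6]
gripper_width: 1.0
```

```bash
cat >> h.py <<'E'
def look(names,cam="wrist",zs={}):
    w=imaging.snapshot(cam)
    for t in names:
        for d in landmark_of(t,w): print(t,round(d["p"],2),np.round(d["location"],1),at_z(w,d["location"],zs.get(t,0)))
    return w
E
python3 - <<'E'
from h import *
np.set_printoptions(precision=2,suppress=True)
st=ctrl.get_state();print(st["t"],st["tcp_pos"],st["qpos"],R.from_quat(st["tool_rot"]).as_matrix())
w=look(["seat","key_top"],zs={"seat":56,"key_top":80});save(w["frame"],"w2");print(np.array(w["world_from_camera"]))
c=w["frame"].astype(int);m=((c[...,0]-c[...,2]>60)&(c[...,0]>150)).astype(np.uint8)
n,l,s,ce=cv2.connectedComponentsWithStats(m)
for i in range(1,n):
    if s[i,4]>15: print(s[i],ce[i],at_z(w,ce[i],80))
g=cv2.cvtColor(w["frame"],cv2.COLOR_RGB2GRAY)
print(cv2.HoughCircles(cv2.medianBlur(g,3),cv2.HOUGH_GRADIENT,1,10,param1=80,param2=25,minRadius=20,maxRadius=50))
# expected projected spindle tip etc
d=landmark_of("seat",w)[0]["location"];u,v=map(int,d)
save(cv2.resize(w["frame"][v-60:v+60,u-60:u+60],(600,600),interpolation=cv2.INTER_CUBIC),"w2c");print(u-60,v-60)
E
```

```text
3.775 [ 551.38 -344.85  232.8 ] [ 0.48  0.39 -0.03  1.67  0.01  1.08 -1.12] [[-0.  0.  1.]
 [-1. -0. -0.]
 [ 0. -1.  0.]]
seat 0.73 [313.1 174.4] [ 560.95 -335.72   56.  ]
key_top 0.83 [309.6 167.2] [ 573.27 -333.1    80.  ]
[[  -0.      0.95    0.3   629.7 ]
 [  -1.     -0.     -0.   -344.08]
 [  -0.     -0.3     0.95  366.11]
 [   0.      0.      0.      1.  ]]
[92 48 10 10 73] [96.3  52.74] [ 672.48 -152.24   80.  ]
[307 165   8   8  47] [310.72 168.47] [ 572.04 -334.15   80.  ]
[  0 202  11  18 108] [  3.28 211.36] [529.08 -26.82  80.  ]
[ 83 246   5   7  22] [ 84.55 248.77] [487.76 -98.1   80.  ]
[[[312.5 173.5  26.6]
  [108.5  89.5  30.8]]]
253 114
```

View pics/w2c.png

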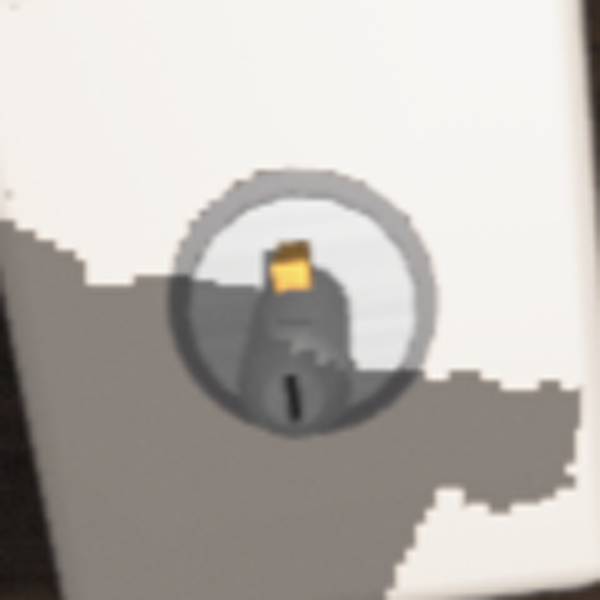

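>>> jog_arm(moves=[[[-0.1215, 0, -0.048], [0, 0, 0], 100], [[-0.1215, 0.02, -0.048], [0, 0, 0], 100], [[-0.1215, 0.03, -0.048], [0, 0, 0], 100], [[-0.1215, 0.04, -0.048], [0, 0, 0], 100], [[-0.1215, 0.042, -0.048], [0, 0, 0], 100]])

```text
t: 4.6
tcp_pos: [454.9, -99.9, 178.6]
tool_rot: [0.5, -0.5, 0.5, -0.5]
ft_force: [1.3, -0.3, -0.3]
gripper_width: 0.997
```

>>> jog_arm(moves=[[[0, 0, 0], [0, 0, 0], 100], [[0, 0, 0], [0, 0, 0], 100], [[0, 0, 0], [0, 0, 0], 100], [[0, 0, 0], [0, 0, 0], 100]])

```text
t: 5.1
tcp_pos: [455.7, -102.0, 178.7]
tool_rot: [0.5, -0.5, 0.5, -0.5]
ft_force: [0.7, -0.8, 0.5]
gripper_width: 1.0
```

```bash
python3 - <<'E'
from h import *
np.set_printoptions(precision=2,suppress=True)
st=ctrl.get_state();print(st["t"],st["tcp_pos"],st["qpos"],R.from_quat(st["tool_rot"]).as_matrix())
w=look(["carousel","keyway","cup_1"],zs={"cup_1":3});save(w["frame"],"w3");print(np.array(w["world_from_camera"]))
c=w["frame"].astype(int);hsv=cv2.cvtColor(w["frame"],cv2.COLOR_RGB2HSV)
d=landmark_of("carousel",w)[0]["location"];p=at_z(w,d,0)
u,v=map(int,proj(w,[p[0],p[1],40]));a=max(0,v-80);b=max(0,u-80)
save(cv2.resize(w["frame"][a:a+160,b:b+160],(600,600),interpolation=cv2.INTER_CUBIC),"w3c");print(b,a)
E
```

```text
5.1 [ 455.73 -101.98  178.67] [ 0.23  0.17 -0.16  2.11  0.03  0.87 -1.52] [[-0.  0.  1.]
 [-1. -0. -0.]
 [ 0. -1.  0.]]
carousel 0.79 [312.4 174. ] [465.1  -91.89   0.  ]
keyway 0.67 [310.5 161.5] [478.27 -90.07   0.  ]
cup_1 0.89 [360.1 208.5] [ 427.88 -142.81    3.  ]
cup_1 0.75 [264.5 138.8] [501.76 -44.45   3.  ]
cup_1 0.75 [350.1 128.8] [ 511.34 -129.79    3.  ]
cup_1 0.55 [280.  221.3] [413.28 -56.13   3.  ]
[[  -0.      0.95    0.31  534.23]
 [  -1.     -0.     -0.   -101.35]
 [  -0.     -0.31    0.95  311.89]
 [   0.      0.      0.      1.  ]]
231 103
```

View pics/w3c.png

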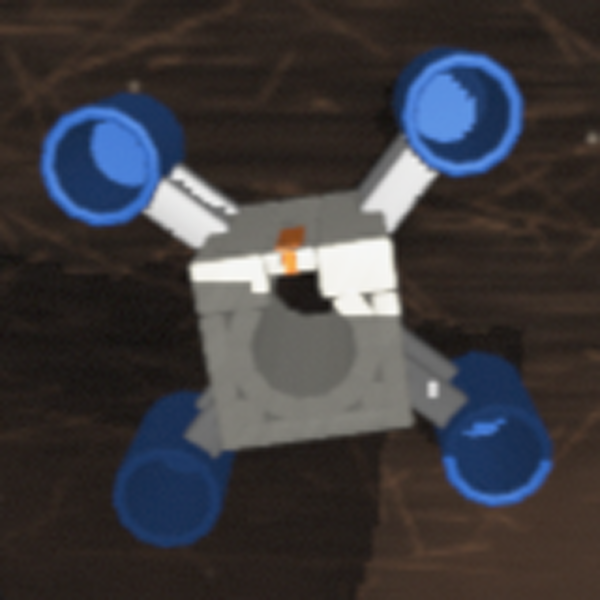

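```bash
python3 - <<'E'
from h import *
np.set_printoptions(precision=2,suppress=True)
w=imaging.snapshot("wrist")
f=lambda q,z: np.array([at_z(w,(231+x/3.75-.37,103+y/3.75-.37),z)[:2] for x,y in q])
def ang(P): # FL,FR,BR,BL
    d=(P[0]+P[1]-P[2]-P[3])/2; return P.mean(0),np.arctan2(d[1],d[0]),np.linalg.norm(P[0]-P[1])
print(ang(f([(192,265),(393,238),(412,427),(222,450)],72)),ang(f([(102,166),(463,113),(498,443),(168,488)],46)))
print(ang(np.array([at_z(w,p,3)[:2] for p in [(264.5,138.8),(350.1,128.8),(360.1,208.5),(280,221.3)]])))
print(ctrl.get_state()["tcp_pos"],np.array(w["world_from_camera"])[:3,3])
# seat checks from the mixer picture pose
T=np.array([[0,.953,.303,629.7],[-1,0,0,-344.08],[0,-.303,.953,366.11],[0,0,0,1.]]);s=dict(K=w["K"],world_from_camera=T)
for z,p in[(56,(313.2,174.1)),(122,(253+294/5-.4,114+397/5-.4)),(122,(253+290/5-.4,114+377/5-.4)),(122,(253+297/5-.4,114+418/5-.4))]: print(z,at_z(s,p,z))
E
```

```text
(array([462.94, -92.91]), np.float64(0.11520281422985991), np.float64(43.39063826719559)) (array([464.63, -92.87]), np.float64(0.14034733915977082), np.float64(83.95964030042792))
(array([463.28, -92.73]), np.float64(0.14359526465001868), np.float64(85.83675839304796))
[ 455.48 -101.34  178.5 ] [ 534.02 -100.75  311.7 ]
56 [ 561.91 -336.02   56.  ]
122 [ 560.27 -336.11  122.  ]
122 [ 563.72 -335.47  122.  ]
122 [ 556.61 -336.57  122.  ]
```

>>> jog_arm(moves=[[[-0.0212, 0, 0.0205], [0, -0.0414, 0], 100], [[0, 0.12, 0], [0, 0, 0], 100], [[0, 0.12, 0], [0, 0, 0], 100], [[0, 0.096, 0], [0, 0, 0], 100], [[0, 0, 0], [0, 0, 0], 100]])

```text
t: 6.02
tcp_pos: [462.0, -92.5, 42.2]
tool_rot: [0.532, -0.468, 0.465, -0.531]
ft_force: [-0.6, 0.3, -0.3]
gripper_width: 1.0
```

```bash
python3 - <<'E'
from h import *
np.set_printoptions(precision=2,suppress=True)
w=look(["carousel","cup_1"],zs={"cup_1":3})
st=ctrl.get_state();print(st["t"],st["tcp_pos"],st["ft_force"],R.from_quat(st["tool_rot"]).as_matrix())
E
```

```text
carousel 0.9 [320.9 233.9] [463.04 -91.26   0.  ]
cup_1 0.95 [250.1 164.9] [501.75 -45.33   3.  ]
cup_1 0.79 [388.1 291.7] [ 429.04 -140.31    3.  ]
cup_1 0.61 [397.6 166.8] [ 511.63 -129.27    3.  ]
cup_1 0.58 [259.8 294.6] [415.74 -56.67   3.  ]
6.175 [464.52 -92.86  45.51] [ 0.01 -0.7   1.08] [[ 0.13  0.    0.99]
 [-0.99 -0.    0.13]
 [ 0.   -1.    0.  ]]
```

>>> jog_arm(moves=[[[0, 0, 0], [0, 0, 0], 40], [[0, 0, 0], [0, 0, 0], 30], [[0, 0, 0], [0, 0, 0], 30], [[0, 0, 0], [0, 0, 0], 30], [[0, 0, 0], [0, 0, 0], 30]], squeeze=70)

```text
t: 6.8
tcp_pos: [464.2, -92.9, 45.2]
tool_rot: [-0.531, 0.466, -0.467, 0.532]
ft_force: [-3.6, -0.2, 18.1]
gripper_width: 0.507
```

>>> jog_arm(moves=[[[0, 0, 0], [0, 0, 0], 30], [[0, -0.05, 0], [0, 0, 0], 30], [[0, -0.1, 0], [0, 0, 0], 30], [[0, -0.1, 0], [0, 0, 0], 30], [[0, 0, 0], [0, 0, 0], 30]])

```text
t: 7.42
tcp_pos: [465.1, -93.0, 146.9]
tool_rot: [-0.53, 0.465, -0.468, 0.532]
ft_force: [0.8, 0.1, -2.0]
gripper_width: 0.506
```

```bash
python3 - <<'E'
from h import *
np.set_printoptions(precision=2,suppress=True)
for i in range(4): imaging.snapshot("wrist")
st=ctrl.get_state();p=st["tcp_pos"];print(st["t"],p,st["gripper_width"],st["ft_force"],st["torque"])
M=R.from_quat(st["tool_rot"]).as_matrix();print(M)
w=imaging.snapshot("wrist");save(w["frame"],"w4")
z0=p[2]-45.2
for t,z in(("carousel",z0),("keyway",z0),("cup_1",z0+3)):
    for d in landmark_of(t,w): q=at_z(w,d["location"],z);print(t,round(d["p"],2),np.round(d["location"],1),q,M.T@(q-p))
E
```

```text
7.625 [462.95 -92.73 143.16] 0.5057483632143351 [-0.04  0.11 -2.22] [0.02 0.02 0.  ]
[[ 0.13 -0.    0.99]
 [-0.99  0.    0.13]
 [-0.   -1.   -0.  ]]
carousel 0.94 [321.7 233.8] [462.95 -92.19  97.96] [-0.52 45.2   0.14]
keyway 0.89 [317.8 208.9] [479.3  -87.61  97.96] [-2.94 45.17 16.94]
cup_1 0.77 [392.1 172.6] [ 508.37 -127.93  100.96] [40.81 42.12 40.53]
cup_1 0.65 [248.8 168.5] [499.93 -44.33 100.96] [-43.18  42.15  43.01]
```

View pics/w4.png

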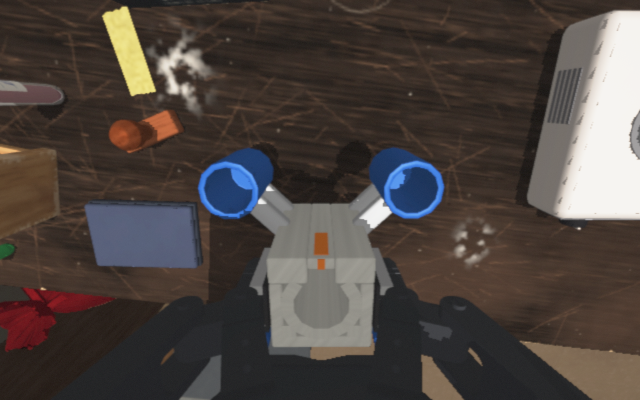

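>>> jog_arm(moves=[[[0, -0.1125, 0], [0, -0.008, 0], 30], [[0.1278, 0, 0.0299], [0, 0, 0], 30], [[0.1278, 0, 0.0299], [0, 0, 0], 30], [[0.1278, 0, 0.0299], [0, 0, 0], 30], [[0.1278, 0, 0.0299], [0, 0, 0], 30]])

```text
t: 8.45
tcp_pos: [542.9, -288.9, 188.5]
tool_rot: [0.537, -0.46, 0.459, -0.537]
ft_force: [1.3, 1.0, -0.9]
gripper_width: 0.504
```

>>> jog_arm(moves=[[[0.1278, 0, 0.0299], [0, 0, 0], 30], [[0, 0, 0], [0, 0, 0], 30], [[0, 0, 0], [0, 0, 0], 30], [[0, 0, 0], [0, 0, 0], 30]])

```text
t: 8.95
tcp_pos: [562.2, -334.8, 188.9]
tool_rot: [-0.538, 0.46, -0.459, 0.538]
ft_force: [0.0, 0.2, -1.1]
gripper_width: 0.505
```

```bash
python3 - <<'E'
from h import *
np.set_printoptions(precision=2,suppress=True)
ws=[imaging.snapshot("wrist") for i in range(3)];w=ws[-1]
st=ctrl.get_state();p=st["tcp_pos"];print(st["t"],p,st["gripper_width"],st["ft_force"],st["torque"],st["qpos"])
M=R.from_quat(st["tool_rot"]).as_matrix();print(M, np.arctan2(M[1,2],M[0,2]))
print("to seat, tool axes, units", M.T@(np.array([561.5,-336,p[2]])-p)/400)
save(w["frame"],"w5")
for n in("scene","top"):
    s=imaging.snapshot(n);save(s["frame"],"s5"+n);print(n,proj(s,[561.5,-336,122]),proj(s,p))
for d in landmark_of("seat",w): print(d["p"],d["location"],at_z(w,d["location"],56))
E
```

```text
9.1 [ 562.35 -335.28  189.39] 0.5062562079130662 [ 0.34 -0.35 -1.42] [-0.03 -0.06  0.  ] [ 0.49  0.44 -0.06  1.7   0.03  1.01 -1.  ]
[[ 0.16  0.    0.99]
 [-0.99  0.    0.16]
 [-0.   -1.    0.  ]] 0.15622562429984246
to seat, tool axes, units [ 0. -0. -0.]
scene [np.float64(427.0987172603772), np.float64(142.2483311184793)] [np.float64(429.4469923600518), np.float64(118.15218966354624)]
top [np.float64(432.95238710169485), np.float64(183.69087303793268)] [np.float64(440.7477531966986), np.float64(178.2414335516527)]
0.64 [322.7, 196.4] [ 561.06 -335.77   56.  ]
```

>>> jog_arm(moves=[[[0.001, 0.04, -0.0015], [0, 0, 0], 30], [[0, 0.015, 0], [0, 0, 0], 30], [[0, 0.01, 0], [0, 0, 0], 30], [[0, 0.01, 0], [0, 0, 0], 30], [[0, 0, 0], [0, 0, 0], 30]])

```text
t: 9.88
tcp_pos: [561.7, -336.5, 158.9]
tool_rot: [0.537, -0.46, 0.46, -0.537]
ft_force: [-0.0, -0.5, -1.5]
gripper_width: 0.505
```

>>> jog_arm(moves=[[[0, 0.015, 0], [0, 0, 0], 30], [[0, 0.015, 0], [0, 0, 0], 30], [[0, 0.015, 0], [0, 0, 0], 30], [[0, 0, 0], [0, 0, 0], 30]])

```text
t: 10.38
tcp_pos: [561.4, -336.4, 140.4]
tool_rot: [0.537, -0.46, 0.459, -0.537]
ft_force: [0.1, -0.0, -2.6]
gripper_width: 0.506
```

>>> jog_arm(moves=[[[0, 0.015, 0], [0, 0, 0], 30], [[0, 0.015, 0], [0, 0, 0], 30], [[0, 0.01, 0], [0, 0, 0], 30], [[0, 0.01, 0], [0, 0, 0], 30], [[0, 0, 0], [0, 0, 0], 30]])

```text
t: 11.0
tcp_pos: [561.6, -336.5, 120.8]
tool_rot: [0.537, -0.46, 0.46, -0.537]
ft_force: [0.1, -0.7, -2.4]
gripper_width: 0.507
```

>>> jog_arm(moves=[[[0, 0.015, 0], [0, 0, 0], 30], [[0, 0.015, 0], [0, 0, 0], 30], [[0, 0.01, 0], [0, 0, 0], 30], [[0, 0.006, 0], [0, 0, 0], 30], [[0, 0, 0], [0, 0, 0], 30]])

```text
t: 11.62
tcp_pos: [561.7, -336.5, 102.5]
tool_rot: [0.537, -0.46, 0.46, -0.537]
ft_force: [-0.5, 1.0, -2.0]
gripper_width: 0.508
```

>>> jog_arm(moves=[[[0, 0.003, 0], [0, 0, 0], 30], [[0, 0, 0], [0, 0, 0], 30], [[0, 0, 0], [0, 0, 0], 60], [[0, 0, 0], [0, 0, 0], 100], [[0, 0, 0], [0, 0, 0], 100]])

```text
t: 12.25
tcp_pos: [561.8, -336.6, 101.7]
tool_rot: [-0.537, 0.46, -0.46, 0.537]
ft_force: [-0.5, 0.2, 0.6]
gripper_width: 0.986
```

>>> jog_arm(moves=[[[0, 0, 0], [0, 0, 0], 100], [[0, -0.1, 0], [0, 0, 0], 100], [[0, -0.12, 0], [0, 0, 0], 100], [[0, -0.12, 0], [0, 0, 0], 100], [[0, 0, 0], [0, 0, 0], 100]])

```text
t: 12.88
tcp_pos: [563.3, -337.4, 241.8]
tool_rot: [-0.537, 0.458, -0.462, 0.538]
ft_force: [-0.5, 0.3, -0.2]
gripper_width: 0.996
```

```bash
python3 - <<'E'
from h import *
np.set_printoptions(precision=2,suppress=True)
ws=[imaging.snapshot("wrist") for i in range(4)];w=ws[-1]
st=ctrl.get_state();p=st["tcp_pos"];print(st["t"],p,st["gripper_width"],st["ft_force"])
save(w["frame"],"w6")
for t,z in(("carousel",56),("keyway",56),("cup_1",59)):
    for d in landmark_of(t,w): print(t,round(d["p"],2),np.round(d["location"],1),at_z(w,d["location"],z))
u,v=map(int,proj(w,[561,-336,100]))
a=max(v-110,0);b=u-110;save(cv2.resize(w["frame"][a:a+220,b:b+220],(600,600),interpolation=cv2.INTER_CUBIC),"w6c");print(b,a,[np.round(proj(w,[561,-336,z])) for z in(122,128)])
E
```

```text
13.075 [ 561.21 -336.27  236.3 ] 0.9992455276311494 [-1.22 -0.36 -0.32]
carousel 0.85 [321.4 181.7] [ 561.75 -335.49   56.  ]
carousel 0.42 [365.1 142.5] [ 609.24 -373.18   56.  ]
keyway 0.79 [319.  167.2] [ 576.77 -330.61   56.  ]
cup_1 0.86 [362.6 144.3] [ 607.37 -370.57   59.  ]
cup_1 0.81 [360.9 218.4] [ 528.41 -384.4    59.  ]
cup_1 0.56 [285.5 221.7] [ 511.82 -303.42   59.  ]
211 84 [array([322., 201.]), array([322., 203.])]
```

View pics/w6c.png

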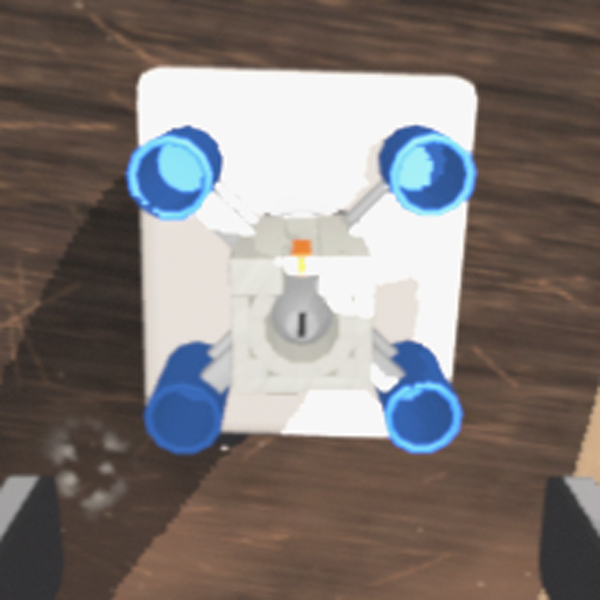

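>>> jog_arm(moves=[[[0, 0, 0], [0, 0.0497, 0], 100], [[-0.115, 0, -0.0546], [0, 0, 0], 100], [[-0.115, 0, -0.0546], [0, 0, 0], 100], [[-0.115, 0, -0.0546], [0, 0, 0], 100], [[-0.115, 0, -0.0546], [0, 0, 0], 100]])

```text
t: 13.85
tcp_pos: [473.5, -151.0, 237.0]
tool_rot: [-0.5, 0.5, -0.5, 0.5]
ft_force: [1.0, 0.9, 1.5]
gripper_width: 1.001
```

>>> jog_arm(moves=[[[-0.115, 0, -0.0546], [0, 0, 0], 100], [[-0.115, 0, -0.0546], [0, 0, 0], 100], [[0, 0, 0], [0, 0, 0], 100], [[-0.123, 0.007, -0.004], [0, 0, 0], 100], [[-0.123, 0.007, -0.004], [0, 0, 0], 100]])

```text
t: 14.48
tcp_pos: [428.0, 38.4, 231.7]
tool_rot: [0.499, -0.501, 0.501, -0.499]
ft_force: [1.1, 0.2, -0.3]
gripper_width: 0.994
```

```bash
python3 - <<'E'
from h import *
np.set_printoptions(precision=2,suppress=True)
st=ctrl.get_state();p=st["tcp_pos"];print(st["t"],p,st["gripper_width"],st["ft_force"],st["qpos"],R.from_quat(st["tool_rot"]).as_matrix())
E
```

```text
14.475 [428.04  38.43 231.74] 0.9942635220581444 [ 1.09  0.17 -0.31] [ 0.06  0.04 -0.31  2.12  0.02  0.98 -1.83] [[-0.  0.  1.]
 [-1.  0. -0.]
 [-0. -1.  0.]]
```

>>> jog_arm(moves=[[[-0.123, 0.007, -0.004], [0, 0, 0], 50], [[-0.123, 0.007, -0.004], [0, 0, 0], 50], [[-0.123, 0.007, -0.004], [0, 0, 0], 50], [[-0.123, 0.007, -0.004], [0, 0, 0], 50], [[0, 0, 0], [0, 0, 0], 50]])

```text
t: 15.1
tcp_pos: [421.4, 237.8, 220.2]
tool_rot: [-0.501, 0.5, -0.499, 0.501]
ft_force: [0.0, -0.7, -0.6]
gripper_width: 0.496
```

>>> jog_arm(moves=[[[0, 0, 0], [0, 0, 0], 50], [[0, 0, 0], [0, 0, 0], 50], [[0, 0, 0], [0, 0, 0], 50]])

```text
t: 15.48
tcp_pos: [421.9, 233.9, 220.8]
tool_rot: [0.499, -0.5, 0.501, -0.499]
ft_force: [1.0, 0.6, 0.5]
gripper_width: 0.5
```

```bash
python3 - <<'E'
from h import *
np.set_printoptions(precision=2,suppress=True)
w=imaging.snapshot("wrist")
st=ctrl.get_state();p=st["tcp_pos"];print(st["t"],p,st["gripper_width"],st["ft_force"],st["qpos"])
save(w["frame"],"w7")
for t,z in(("red_tube",11),("blue_tube",11),("grey_tube",11)):
    for d in landmark_of(t,w): print(t,round(d["p"],2),np.round(d["location"],1),at_z(w,d["location"],z))
    for d in masks_of(t,w): print(" mask",round(d["p"],2),np.round(d["location"],1),d["pixels"].sum())
c=w["frame"].astype(int)
for n,m in(("red",(c[...,0]-np.maximum(c[...,1],c[...,2])>70)),("blue",(c[...,2]-c[...,0]>60))):
    k,l,s,ce=cv2.connectedComponentsWithStats(m.astype(np.uint8))
    for i in range(1,k):
        if s[i,4]>40: print(n,s[i],ce[i],at_z(w,ce[i],98))
E
```

```text
15.525 [421.87 234.08 220.85] 0.501479050918402 [ 0.18 -0.52  0.55] [-0.2   0.16 -0.49  2.02  0.09  0.98 -2.3 ]
red_tube 0.86 [340.4 219.7] [368.   211.78  11.  ]
red_tube 0.82 [273.2 221.4] [366.02 293.04  11.  ]
red_tube 0.77 [308.8 166.2] [433.47 248.93  11.  ]
 mask 0.82 [265.  236.5] 642
 mask 0.71 [304.1 185.5] 385
 mask 0.66 [341. 242.] 568
blue_tube 0.64 [366.5 173.2] [425.13 182.72  11.  ]
blue_tube 0.61 [407.9  87.5] [517.28 142.92  11.  ]
 mask 0.93 [327.6  74.6] 375
 mask 0.88 [376.5 189.8] 437
 mask 0.64 [440.3  79. ] 1675
grey_tube 0.59 [255.1 161.7] [438.82 309.89  11.  ]
 mask 0.97 [232.5 179.6] 485
red [140  37  15  12  95] [146.93  42.46] [545.59 366.36  98.  ]
red [486  86  20  10  82] [497.39  90.67] [510.43  95.2   98.  ]
red [499  98  13  14 144] [505.   103.99] [500.38  87.36  98.  ]
red [461 102  16  21 176] [467.88 112.68] [493.8  116.11  98.  ]
red [295 178  18  20 304] [303.48 187.65] [431.56 250.19  98.  ]
red [235 253  27  23 111] [248.64 261.03] [360.09 303.42  98.  ]
blue [432  59  37  34 956] [449.97  76.07] [521.26 134.04  98.  ]
blue [322  65  21  22 357] [331.98  75.55] [521.93 226.08  98.  ]
blue [371 183  20  21 325] [380.06 193.36] [426.19 183.2   98.  ]
```

View pics/w7.png

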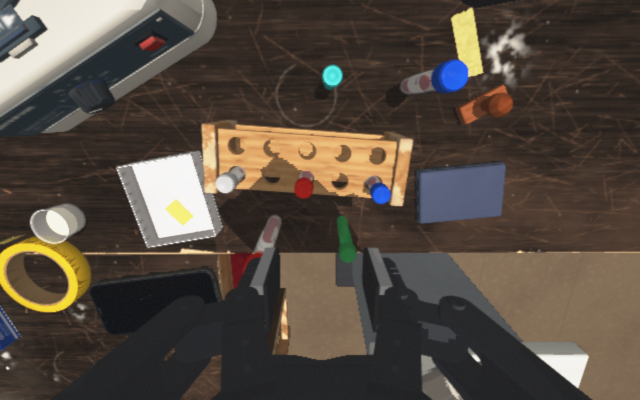

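>>> jog_arm(moves=[[[-0.0385, 0.04, 0.025], [0, 0, 0], 50], [[0, 0.08, 0], [0, 0, 0], 50], [[0, 0.08, 0], [0, 0, 0], 50], [[0, 0, 0], [0, 0, 0], 50], [[0, 0, 0], [0, 0, 0], 50]])

```text
t: 16.45
tcp_pos: [432.0, 250.6, 141.8]
tool_rot: [0.499, -0.5, 0.5, -0.5]
ft_force: [0.0, -0.2, 1.3]
gripper_width: 0.497
```

```bash
python3 - <<'E'
from h import *
np.set_printoptions(precision=2,suppress=True)
w=[imaging.snapshot("wrist") for i in range(3)][-1]
st=ctrl.get_state();p=st["tcp_pos"];print(st["t"],p,st["gripper_width"],st["ft_force"],st["qpos"])
for d in landmark_of("red_tube",w): print(round(d["p"],2),np.round(d["location"],1),at_z(w,d["location"],11))
c=w["frame"].astype(int);m=(c[...,0]-np.maximum(c[...,1],c[...,2])>70)
k,l,s,ce=cv2.connectedComponentsWithStats(m.astype(np.uint8))
for i in range(1,k):
    if s[i,4]>150: print(s[i],ce[i],at_z(w,ce[i],98),at_z(w,ce[i],105))
save(cv2.resize(w["frame"][120:360,160:480],(800,600)),"w8c")
E
```

```text
16.6 [432.24 250.52 142.01] 0.5012817150258799 [-0.28  0.89 -0.44] [-0.25  0.3  -0.47  2.06  0.18  0.82 -2.4 ]
0.88 [280.6 257.3] [370.04 291.06  11.  ]
0.61 [323.4 194.1] [433.78 249.6   11.  ]
0.57 [362.1 254.8] [372.68 212.16  11.  ]
[ 91  26  23  19 208] [102.43  35.19] [545.5  365.45  98.  ] [544.12 360.94 105.  ]
[581 110  19  20 294] [589.7  119.68] [502.46 100.27  98.  ] [502.78 106.22 105.  ]
[521 113  21  29 320] [530.03 128.19] [497.85 132.83  98.  ] [498.35 137.5  105.  ]
[311 221  27  31 656] [323.69 236.58] [430.93 249.89  98.  ] [434.07 249.94 105.  ]
[267 328  10  26 170] [271.34 339.98] [350.22 287.34  98.  ] [356.55 285.91 105.  ]
```

View pics/w8c.png

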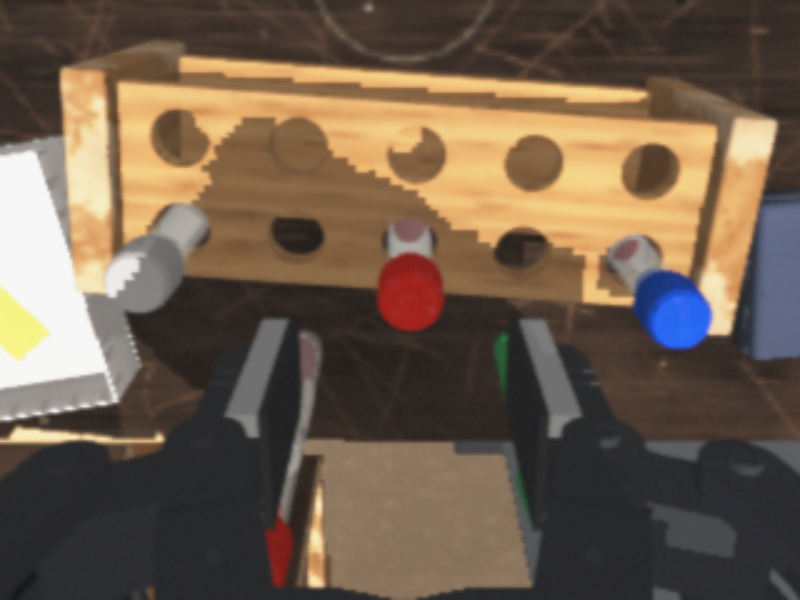

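>>> jog_arm(moves=[[[0.001, 0.065, 0], [0, 0, 0], 50], [[0, 0.0625, 0], [0, 0, 0], 50], [[0, 0, 0], [0, 0, 0], 50], [[0, 0, 0], [0, 0, 0], 10], [[0, 0, 0], [0, 0, 0], 10]], squeeze=30)

```text
t: 17.27
tcp_pos: [432.3, 250.2, 91.0]
tool_rot: [0.499, -0.5, 0.5, -0.5]
ft_force: [-0.4, 0.1, 4.1]
gripper_width: 0.181
```

>>> jog_arm(moves=[[[0, 0, 0], [0, 0, 0], 10], [[0, 0, 0], [0, 0, 0], 10], [[0, -0.03, 0], [0, 0, 0], 10], [[0, -0.08, 0], [0, 0, 0], 10], [[0, -0.12, 0], [0, 0, 0], 10]])

```text
t: 17.9
tcp_pos: [430.9, 249.5, 182.9]
tool_rot: [-0.5, 0.5, -0.5, 0.499]
ft_force: [0.8, 1.1, -0.7]
gripper_width: 0.183
```

>>> jog_arm(moves=[[[0, -0.11, 0], [0, 0, 0], 10], [[0.129, 0, 0.0035], [0, 0, 0], 10], [[0.129, 0, 0.0035], [0, 0, 0], 10], [[0.129, 0, 0.0035], [0, 0, 0], 10], [[0.129, 0, 0.0035], [0, 0, 0], 10]])

```text
t: 18.52
tcp_pos: [436.8, 41.9, 226.9]
tool_rot: [0.499, -0.5, 0.5, -0.5]
ft_force: [1.1, 0.4, -0.2]
gripper_width: 0.184
```

>>> jog_arm(moves=[[[0.129, 0, 0.0035], [0, 0, 0], 10], [[0.129, 0, 0.0035], [0, 0, 0], 10], [[0.1203, 0, 0.0365], [0, 0, 0], 10], [[0.1203, 0, 0.0365], [0, 0, 0], 10], [[0.1203, 0, 0.0365], [0, 0, 0], 10]])

```text
t: 19.15
tcp_pos: [483.7, -205.7, 226.9]
tool_rot: [0.499, -0.5, 0.5, -0.5]
ft_force: [0.9, 1.0, 0.4]
gripper_width: 0.19
```

>>> jog_arm(moves=[[[0.1203, 0, 0.0365], [0, 0, 0], 10], [[0.1203, 0, 0.0365], [0, 0, 0], 10], [[0, 0, 0], [0, 0, 0], 10], [[0, 0, 0], [0, 0, 0], 10], [[0, 0, 0], [0, 0, 0], 10]])

```text
t: 19.77
tcp_pos: [512.6, -299.4, 226.3]
tool_rot: [-0.5, 0.5, -0.5, 0.5]
ft_force: [-0.5, -0.2, -0.6]
gripper_width: 0.184
```

```bash
python3 - <<'E'
from h import *
np.set_printoptions(precision=2,suppress=True)
w=[imaging.snapshot("wrist") for i in range(3)][-1]
st=ctrl.get_state();p=st["tcp_pos"];print(st["t"],p,st["gripper_width"],st["ft_force"],st["qpos"])
for t,z in(("carousel",56),("cup_1",59),("red_tube",p[2]-80)):
  for d in landmark_of(t,w): print(t,round(d["p"],2),np.round(d["location"],1),at_z(w,d["location"],z))
print(proj(w,p-[0,0,80]))
save(w["frame"],"w9")
E
```

```text
19.925 [ 512.6  -299.76  226.09] 0.18259853555315983 [-0.01  0.58 -0.44] [ 0.47  0.31 -0.06  1.8   0.02  1.03 -1.17]
carousel 0.94 [358.1 136.6] [ 561.24 -334.86   56.  ]
cup_1 0.97 [400.2  82.8] [ 610.2  -371.48   59.  ]
cup_1 0.89 [320.4 190.3] [ 507.5  -297.86   59.  ]
cup_1 0.79 [404.6 170.2] [ 528.41 -382.38   59.  ]
cup_1 0.55 [307.   96.8] [ 598.06 -285.44   59.  ]
red_tube 0.58 [321.3 212.6] [ 514.49 -298.81  146.09]
[np.float64(322.5728535766179), np.float64(214.9943768452562)]
```

View pics/w9.png

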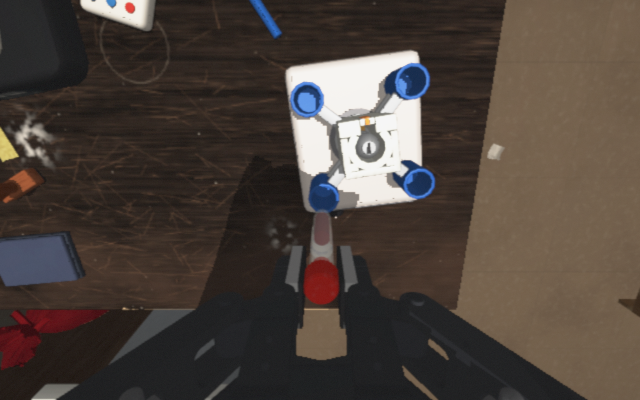

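>>> jog_arm(moves=[[[0.0005, 0.05, 0], [0, 0, 0], 10], [[0, 0.05, 0], [0, 0, 0], 10], [[0, 0.025, 0], [0, 0, 0], 10], [[0, 0.025, 0], [0, 0, 0], 10], [[0, 0, 0], [0, 0, 0], 10]])

```text
t: 20.7
tcp_pos: [512.4, -300.6, 165.4]
tool_rot: [-0.5, 0.5, -0.5, 0.5]
ft_force: [-0.5, 0.6, 0.2]
gripper_width: 0.186
```

```bash
python3 - <<'E'
from h import *
np.set_printoptions(precision=2,suppress=True)
w=[imaging.snapshot("wrist") for i in range(2)][-1]
st=ctrl.get_state();p=st["tcp_pos"];print(st["t"],p,st["gripper_width"],st["ft_force"],st["torque"])
for t,z in(("carousel",56),("red_tube",p[2]-80)):
  for d in landmark_of(t,w): print(t,round(d["p"],2),np.round(d["location"],1),at_z(w,d["location"],z))
print(proj(w,p-[0,0,80]))
u,v=map(int,proj(w,p-[0,0,80]))
save(cv2.resize(w["frame"][120:320,220:480],(780,600),interpolation=cv2.INTER_CUBIC),"w10")
E
```

```text
20.8 [ 512.74 -300.78  166.13] 0.18147502067005694 [-0.06 -1.44 -0.78] [-0.03 -0.02 -0.02]
carousel 0.55 [364.  147.4] [ 558.65 -333.87   56.  ]
red_tube 0.79 [322.6 214.1] [ 513.38 -300.9    86.13]
red_tube 0.68 [365.8 144.2] [ 564.87 -330.84   86.13]
[np.float64(322.4326219483877), np.float64(214.9139089312149)]
```

View pics/w10.png

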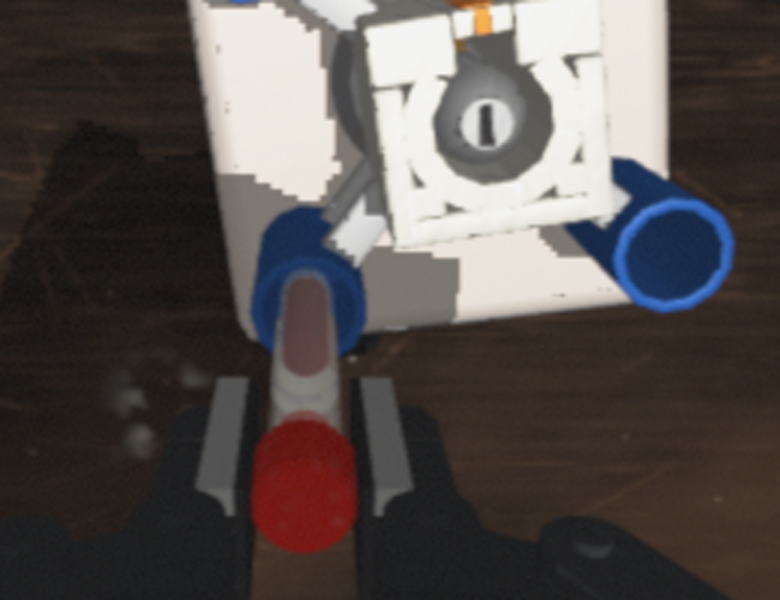

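>>> jog_arm(moves=[[[0.0015, 0.02, 0], [0, 0, 0], 10], [[0, 0.02, 0], [0, 0, 0], 10], [[0, 0.015, 0], [0, 0, 0], 10], [[0, 0.008, 0], [0, 0, 0], 10], [[0, 0, 0], [0, 0, 0], 10]])

```text
t: 21.52
tcp_pos: [512.4, -301.2, 140.2]
tool_rot: [-0.5, 0.5, -0.5, 0.5]
ft_force: [0.4, -0.6, 0.1]
gripper_width: 0.185
```

>>> jog_arm(moves=[[[0, 0.002, 0], [0, 0, 0], 10], [[0, 0, 0], [0, 0, 0], 25], [[0, 0, 0], [0, 0, 0], 50], [[0, 0, 0], [0, 0, 0], 50], [[0, 0, 0], [0, 0, 0], 50]])

```text
t: 22.15
tcp_pos: [512.5, -301.3, 139.8]
tool_rot: [0.5, -0.5, 0.5, -0.5]
ft_force: [0.2, -0.2, -0.5]
gripper_width: 0.501
```

>>> jog_arm(moves=[[[0, -0.05, 0], [0, 0, 0], 50], [[0, -0.1, 0], [0, 0, 0], 50], [[0, -0.1, 0], [0, 0, 0], 50], [[0, 0, 0], [0, 0, 0], 50], [[0, 0, 0], [0, 0, 0], 50]])

```text
t: 22.78
tcp_pos: [512.3, -301.2, 239.3]
tool_rot: [-0.5, 0.5, -0.5, 0.5]
ft_force: [0.1, -0.1, -0.1]
gripper_width: 0.5
```

```bash
python3 - <<'E'
from h import *
np.set_printoptions(precision=2,suppress=True)
w=[imaging.snapshot("wrist") for i in range(2)][-1]
st=ctrl.get_state();p=st["tcp_pos"];print(st["t"],p,st["gripper_width"],st["ft_force"])
for t,z in(("carousel",56),("cup_1",59),("red_tube",59)):
  for d in landmark_of(t,w): print(t,round(d["p"],2),np.round(d["location"],1),at_z(w,d["location"],z))
c=w["frame"].astype(int);m=(c[...,0]-np.maximum(c[...,1],c[...,2])>70)
k,l,s,ce=cv2.connectedComponentsWithStats(m.astype(np.uint8))
for i in range(1,k):
    if s[i,4]>150: print(s[i],ce[i],at_z(w,ce[i],150))
t=imaging.snapshot("top")
for n,q in(("blue_tube",[425.8,183,110]),("grey_tube",[436,310,110])): print(n,proj(t,q),[(round(d["p"],2),np.round(d["location"])) for d in masks_of(n,t)])
save(np.hstack([cv2.resize(w["frame"][80:320,220:480],(430,400)),cv2.resize(t["frame"][150:290,170:300],(370,400))]),"w11")
E
```

```text
22.875 [ 512.06 -301.04  238.66] 0.49984736367287325 [-0.27  0.63 -0.7 ]
carousel 0.7 [356.9 134.3] [ 561.44 -336.5    56.  ]
cup_1 0.76 [396.  82.] [ 610.81 -371.93   59.  ]
cup_1 0.75 [322.1 183.1] [ 511.08 -301.03   59.  ]
cup_1 0.6 [306.1  95.2] [ 599.01 -285.53   59.  ]
cup_1 0.57 [402.6 167.4] [ 527.83 -384.96   59.  ]
red_tube 0.81 [321.9 182.4] [ 511.84 -300.82   59.  ]
[ 21 169  21  18 184] [ 31.8  176.92] [539.27 -83.65 150.  ]
[313 198  20  24 382] [322.68 209.96] [ 512.85 -301.32  150.  ]
[ 39 303  35  24 339] [ 53.83 315.18] [415.73 -66.52 150.  ]
blue_tube [np.float64(237.9153787148298), np.float64(237.07026323955606)] [(0.55, array([256., 202.])), (0.55, array([225., 204.])), (0.5, array([238., 237.]))]
grey_tube [np.float64(189.4959107882765), np.float64(233.71352704845947)] [(0.54, array([189., 233.]))]
```

View pics/w11.png

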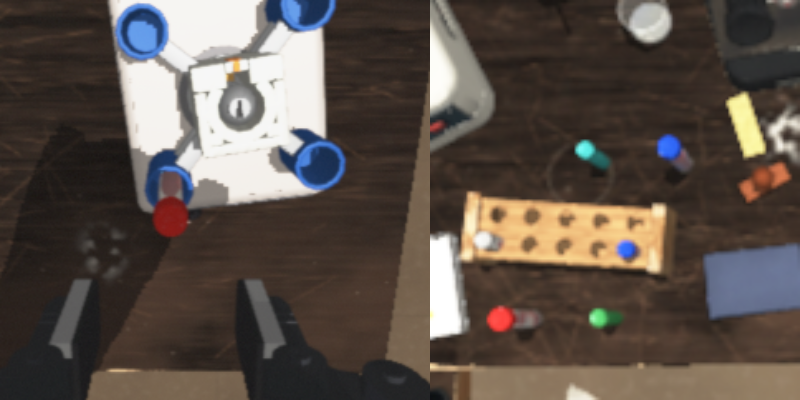

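The red tube stands upright in the front-left cup: its foot reads (512, -301) and its stopper (513, -301). The blue and grey tubes are still in the rack, and the arm is clear of everything.

```bash
python3 -c "
from bench import ctrl
print(ctrl.sign_off(), ctrl.get_state()['t'])"
```

```text
the job is handed in; nothing more can be done
the job is handed in; nothing more can be done
```

I fitted the carousel on the mixer spindle, stood the red tube from the middle of the rack in the front-left cup (-x +y), and handed the job in at about 23 s. The sign-off gave no verdict.

- **Carousel:** I gripped the hub by its two side faces, turned it about 0.03 rad to line up with the key, and lowered it. It met almost no resistance passing the key. By the arm's height reading, the underside came down to about 56.5 mm, against the flange at 56 mm. The last picture puts its centre at (561, -336) mm, within about 1 mm of the measured seat.
- **Red tube:** its foot reads (512, -301) mm and its stopper (513, -301) mm, so it stands close to upright. The cup centre reads (511, -301) mm. The arm's height reading put the foot at about the cup floor.
- **Other tubes:** blue and grey show in the rack where they started.
- **Robot:** the gripper was open and about 100 mm above the placing height, with no contact force.

**Disagreements:** the first wrist reading of the seat was up to 8 mm off because the arm was still settling, and the first top-camera readings were up to about 9 mm off. I did not use either. The detectors also confused the tubes with the look-alikes, so I chose the red tube from the picture.

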